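# Put the two precision screwdrivers away in their tubes

### The job

Put the two precision screwdrivers that lie on the sloping rest away, blade down, in the upright tubes of the tool stand: the teal one in the tube with the teal collar, the black one with the orange cap in the tube with the orange collar. Each must stand right down on the bottom of its tube, and the jar, tub, spool and blue box around must stay where they are.

Things in the scene. Friction and masses are not known exactly. Their poses are not given: they have to be found in the camera images.
- teal_driver_center (a point): teal-handled precision screwdriver, 121 mm long, 18-31 g: round handle 13.2 mm thick and 68 mm long, then a round blade 3 mm thick and 52 mm long. The point is on its axis at mid-length, 60.5 mm from either end and 8 mm inside the handle. Its y axis runs from blade to cap. Starts in a saddle of the rest, handle up and away from the robot, 50 degrees above level.
- teal_driver_tip (a point): the end of the teal driver's blade (same axes).
- teal_driver: the teal driver itself; origin 6.6 mm off its axis, half-way along. Prefer teal_driver_center.
- black_driver_center (a point): black-handled, with an orange cap on the end: precision screwdriver, 121 mm long, 18-31 g: round handle 13.2 mm thick and 68 mm long, then a round blade 3 mm thick and 52 mm long. The point is on its axis at mid-length, 60.5 mm from either end and 8 mm inside the handle. Its y axis runs from blade to cap. Starts in a saddle of the rest, handle up and away from the robot, 50 degrees above level.
- black_driver_tip (a point): the end of the black driver's blade (same axes).
- black_driver: the black driver itself; origin 6.6 mm off its axis, half-way along. Prefer black_driver_center.
- tube_teal_mouth (a point): mouth of the grey tube with the teal collar, one of two on the tool stand. It stands upright, fixed: inside 22 mm wide and 71 mm deep, outside 27 mm (collar 30 mm). The point is the centre of the mouth at rim height, 83 mm above the work surface; z is up. A driver standing in it reaches 50 mm above the rim and may lean up to 12 degrees.
- tube_orange_mouth (a point): mouth of the grey tube with the orange collar; otherwise the same as the other. The tubes' axes are 75 mm apart; which is on which side varies.
- stand: black base of the tool stand, fixed, 48 x 118 x 8 mm, the two tubes 37.5 mm either side of its centre along its y axis, a bar 26 mm high between them. Origin at the centre of its underside.
- rest: fixed sloping rest, plate 112 x 112 x 6 mm, origin under its middle, x axis to where the handles point. Two saddles 74 mm apart along y, each an open groove 12 mm wide (narrower than the handle: fingers can straddle it) on a thin post under the middle of the handle; the blade tip stands on a small stop, 10 mm up. The drivers only lie there: they lift straight up.
- jar_green: small jar with a green lid, 34 mm in diameter, 38 mm tall, loose; bystander. Origin under its centre.
- flux_tub: open cream tub with amber contents, 68 mm in diameter, 32 mm tall, loose; bystander. Origin under its centre.
- spool_small: small spool of copper-coloured wire, 45 x 36 x 20 mm, loose; bystander. Origin under its centre.
- box_blue: small blue box lying flat, 56 x 28 x 24 mm, loose; bystander. Origin under its centre.
Things that resemble listed ones, but are neither listed nor needed, are in the scene too. There is more than one size of the rest; the one meant has the size given above.

How it is judged:
By the outcome, as a careful person would: the job done as asked, in the order asked, and still so for the second after the job is handed in, with the robot touching nothing.
It also fails if it takes over 51 s, if anything falls off the work surface, if the arm or the gripper's body presses on something with over 40 N, if the wrist force passes 120 N, or if a joint passes its speed limit or range.

### The arm

A 7-joint arm with a two-finger parallel gripper is mounted at the origin on a cart in front of the work surface, level with it; the furniture and walls round the work are solid. World frame = base frame: x ahead of the robot, y to its left, z up, the work surface at z = 0. Lengths are in mm, angles in rad, forces in N, time in s.
With the tool pointing down it reaches from about 400 to 850 mm from the base axis. Payload 10.4 kg.
Tool frame: the origin (TCP) lies midway between the tips of the shut fingers; the grasp point (between the pads) lies 19 mm behind it; z points along the fingers, y is the line along which they close (so a half turn about z gives the same grasp; the last joint's range is limited). The gripper opens to 85 mm and grips with 20 to 120 N. Pads are 22 mm wide; open, the fingers measure 114 mm over their backs; the gripper's body (76 mm by 85 mm) begins 54 mm behind the grasp point. The pads swing forward as they close: fully open they stand 13 mm farther back than shut.
Start: joints at [1.255, 0.332, -0.065, 1.46, 0.022, 1.35, -0.088], TCP at [180.418, -598.415, 231.338] pointing down, gripper open.
Joint ranges: [-2.6, 2.6], [-0.5, 2.12], [-1.47, 1.34], [0.16, 2.42], [-1.27, 4.41], [0.06, 2.06], [-2.6, 2.6]. Speed limits (rad/s): [2.22, 2.22, 2.79, 2.79, 3.14, 3.14, 3.14].

### API

Orientations are given as [roll, pitch, yaw] about the fixed x, y, z axes, in that order (R = Rz(yaw) Ry(pitch) Rx(roll)).
In Python, from bench import status, viewer, job_done gives the robot as it stands.
- The arm moves only by the tool servo_tool, never from a script. Its argument "moves" is one flat list of numbers, 6 for each row, row after row: the shift along the tool's x, y, z in mm, then the turn, a rotation vector about the tool's x, y, z in degrees. In form: [dx, dy, dz, ax, ay, az, dx, dy, dz, ax, ay, az, ...]. A call has exactly 5 rows; each row shifts and turns the commanded pose from where the row before left it, along the tool's axes as they then stand; what a row does not reach is not made up. A row lasts 1/12 s, in which the tool goes at most 41.7 mm and 7.16 degrees, less where a joint would pass 70% of its speed; a pose out of reach is approached as far as the arm can. A call with a gripper value outside its range is refused whole. "jaw" is the finger opening in mm, from 0 to 85.4, set as the call begins (left out, the last holds). The fingers move at their own pace and stop on an object; "grip_force" is the grip in N (left out, the last holds). Time passes only in rows, so rows that do not move let the fingers close, or fill a call up. It gives the time, the measured TCP pose, the force, the opening and the grip force at its end, in the units of the state.
- status.get_obs(): the state, without advancing time (a new reading comes with each control period).
- viewer.camera(name): name is "side" or "top"; returns the picture (480x640x3 uint8, blue, green, red); there is no depth.
- viewer.camera_info(name): a dict with "K" (3x3 intrinsics, pixels), "dist_coeffs" ([k1, k2, p1, p2, k3] as OpenCV has them; the pictures are not rectified), "rvec" (rotation vector, rad) and "tvec" (3), from world to camera coordinates, as OpenCV has them. Camera axes: x right, y down, z forward; pixel columns grow to the right and rows downward; lengths in mm; the calibration is good to about 2 mm. A picture is of the moment at which its call begins. camera_info takes no time and is no camera call.
- job_done(): hands the job in; it is judged then, once.
The state is a dict: "time_s": time; "joint_positions": joint angles; "qvel": joint speeds; "joint_efforts": joint torques, N m; "position": TCP position; "tcp_rot": TCP orientation; "wrist_force": force on the tool from outside, world axes, zero at the start; "torque": the same for the moment, N m; "finger_gap": finger opening in mm; "grasp_force": force on a finger pad.
Only numpy, scipy, OpenCV 4.12 (cv2) and the standard library are available. Lean on these libraries where they do the work, as an engineer would, in place of code of your own. Each camera call takes 0.05 s, during which the arm holds its last target. There are 200 camera calls.

## Working session

There is one attempt and no reset: what is moved stays moved. The work goes in short steps, Python scripts to look and compute and a tool call to move; the robot and the scene stay as the last step left them, time stands still between calls to the robot, and variables do not carry over. Pictures are saved under pics/ and viewed, at most 10 in all, crops included, and the job is handed in when it is done.

Besides the shell and the picture viewer there is one more tool, called as a command line: name --argument value ..., lists and objects as JSON in quotes. servo_tool: Moves the arm, as the interface text tells. Its arguments: {"type":"object","properties":{"moves":{"type":"array"},"jaw":{"type":"number"},"grip_force":{"type":"number"}},"required":["moves"]}

```bash
mkdir -p pics; python3 - <<'E'
from bench import status, viewer
import cv2, json
for n in("side","top"):
    cv2.imwrite(f"pics/{n}0.png",viewer.camera(n)); i=viewer.camera_info(n); print(n,{k:(v.tolist() if hasattr(v,'tolist') else v) for k,v in i.items()})
o=status.get_obs();print(o)
E
```

```text
side {'K': [[617.6312085414498, 0.0, 313.87592192401416], [0.0, 617.6312085414498, 248.4860376770277], [0.0, 0.0, 1.0]], 'dist_coeffs': [0.0025074866178490113, 0.0, 0.0, 0.0, 0.0], 'rvec': [1.9911530725350268, -0.7693723636762356, 0.45807228830827657], 'tvec': [-247.38768757408627, 345.72216067086475, 1277.4750117909089]}
top {'K': [[473.5220475324081, 0.0, 322.1863477802527], [0.0, 473.5220475324081, 242.0825063871103], [0.0, 0.0, 1.0]], 'dist_coeffs': [-0.022553820371254314, 0.0, 0.0, 0.0, 0.0], 'rvec': [2.1736208287618584, -2.187459102271113, 0.08779263574087195], 'tvec': [196.30777694092342, 514.0952519662575, 1305.9621406280942]}
{'time_s': 0.1, 'joint_positions': array([ 1.25539723,  0.33281769, -0.06472638,  1.46085295,  0.0216062 ,
        1.34988752, -0.08850569]), 'qvel': array([-7.35763205e-04, -8.92305967e-05, -1.53360828e-03, -1.58398815e-03,
       -1.38951694e-03,  7.64669518e-04, -1.09388502e-04]), 'joint_efforts': array([ 2.32303857e-03, -6.26747990e+01,  4.97617421e-02, -3.92433250e+01,
        1.63546158e-02,  7.02540958e-03,  1.94749646e-05]), 'position': array([ 180.31097204, -598.07990544,  230.59202234]), 'tcp_rot': array([-3.14032416e+00,  5.39793192e-05,  2.92838866e-01]), 'wrist_force': array([-0.24404484,  0.40546202, -0.10663921]), 'torque': array([-0.01470936, -0.01373555, -0.00801943]), 'grasp_force': 0.0, 'finger_gap': 85.40444205232971}
```

View pics/side0.png

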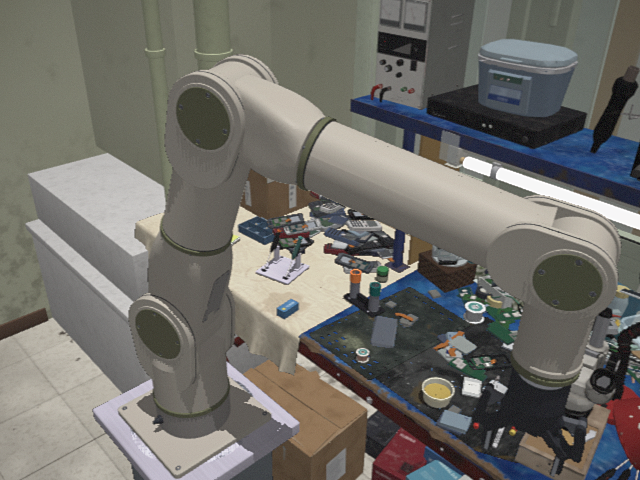

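View pics/top0.png

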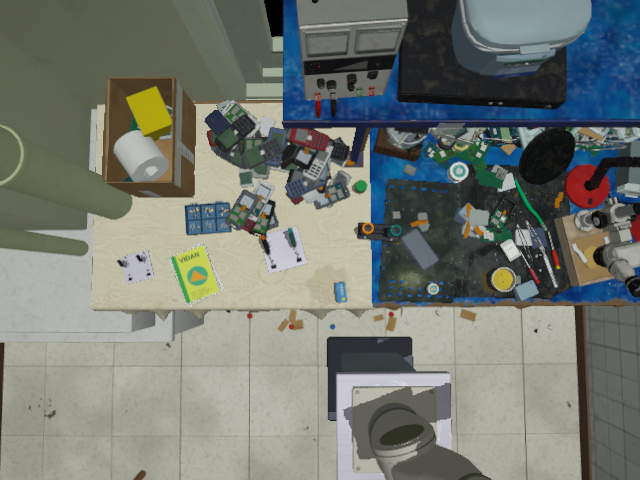

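Top view: the rest is at about (284,250), the stand at (380,231), and a smaller decoy rest at (135,265). Side view: the rest is at about (285,262) and the tubes at (355,280) and (375,292). I'll enlarge these areas.

```bash
python3 - <<'E'
import cv2, numpy as np
t=cv2.imread("pics/top0.png"); s=cv2.imread("pics/side0.png")
z=lambda im,x,y,w,h,f:cv2.resize(im[y:y+h,x:x+w],None,fx=f,fy=f,interpolation=cv2.INTER_CUBIC)
a=z(t,255,220,57,60,7); b=z(t,350,205,57,60,7)
cv2.imwrite("pics/t1.png",np.hstack([a,b]))
cv2.imwrite("pics/s1.png",z(s,250,220,150,100,5))
E
```

```text
(no output)
```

View pics/t1.png

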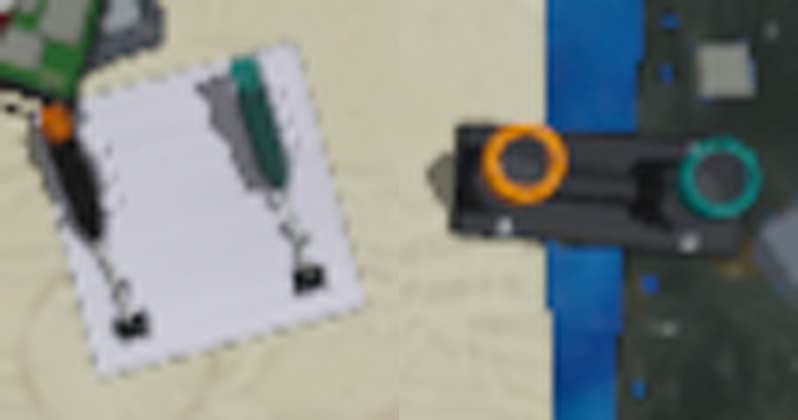

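View pics/s1.png

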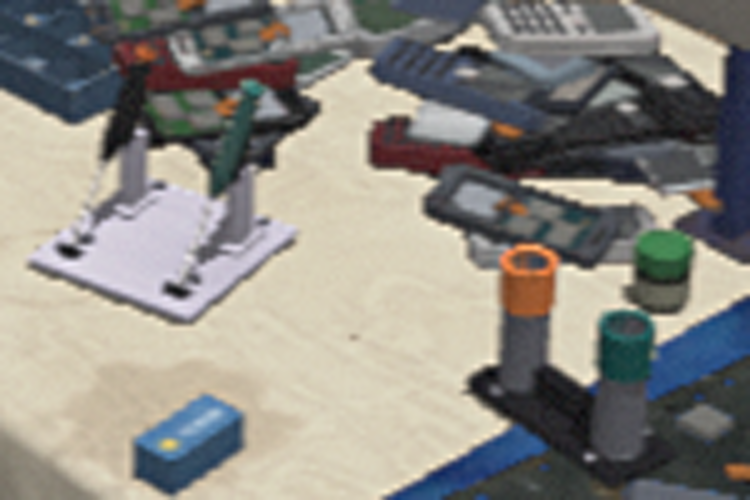

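Top crop: teal cap (243,68), tip about (306,275); black cap (55,122), tip about (130,322); orange mouth (525,163), teal mouth (720,178). Side crop: teal cap (252,85), tip about (180,287); black cap (143,62), tip about (70,247); orange mouth (530,255), teal mouth (627,323).

```bash
cat > h.py <<'E'
import cv2, numpy as np
from bench import status, viewer
from scipy.spatial.transform import Rotation as Ro
C={}
for n in("side","top"):
    i=viewer.camera_info(n); C[n]=[np.array(i[k],float) for k in("rvec","tvec","K","dist_coeffs")]
def ray(n,uv):
    r,t,K,d=C[n]; p=cv2.undistortPoints(np.array([[uv]],float),K,d)[0,0]; R=cv2.Rodrigues(r)[0]
    v=R.T@np.r_[p,1]; return -R.T@t, v/np.linalg.norm(v)
def tri(a,b):
    A=np.zeros((3,3));B=np.zeros(3)
    for n,uv in(("top",a),("side",b)):
        c,v=ray(n,uv);P=np.eye(3)-np.outer(v,v);A+=P;B+=P@c
    return np.linalg.solve(A,B)
def atz(n,uv,z):
    c,v=ray(n,uv);return c+v*(z-c[2])/v[2]
def proj(n,p): return cv2.projectPoints(np.array([p],float),*C[n])[0][0,0]
E
cat > m.py <<'E'
from h import *
T=lambda u,v,x0=255,y0=220:(x0+(u+.5)/7-.5,y0+(v+.5)/7-.5)
S=lambda u,v:(250+(u+.5)/5-.5,220+(v+.5)/5-.5)
np.set_printoptions(precision=1,suppress=True)
for n,a,b,z in(("tealcap",T(243,65),S(252,83),None),("tealtip",T(306,275),S(180,287),10),("tealjun",T(275,185),S(216,192),None),
 ("blkcap",T(55,122),S(143,62),None),("blktip",T(130,322),S(70,247),10),
 ("orM",T(125,163,350,205),S(530,255),83),("teM",T(320,178,350,205),S(627,323),83)):
    print(n,tri(a,b),*( [atz("top",a,z),atz("side",b,z)] if z else []))
print("plate",[atz("top",T(*c),6)[:2] for c in((292,42),(365,305),(100,378))],[atz("side",S(*c),6)[:2] for c in((298,235),(187,322),(30,262))])
E
python3 m.py
```

```text
tealcap [542.6 280.2 106.9]
tealtip [469.3 260.3  12.7] [469.2 260.6  10. ] [472.3 263.3  10. ]
tealjun [503.1 269.6  56.5]
blkcap [522.6 351.6  97.9]
blktip [450.  331.6  13.3] [450.8 331.4  10. ] [452.6 336.3  10. ]
orM [547.4  72.   90.4] [547.7  71.7  83. ] [556.7  79.5  83. ]
teM [541.2  -2.2  87.9] [541.5  -2.8  83. ] [547.2   2.4  83. ]
plate [array([564. , 266.3]), array([457.1, 237.1]), array([428.4, 343.9])] [array([562.4, 264.8]), array([456.3, 238.7]), array([429.6, 343.9])]
```

Everything agrees with the given sizes. The plate centre is (496,305) with azimuth about 14.8°, and the tubes measure 75 mm apart. Next is a helper that works out the moves.

```bash
cat > go.py <<'E'
# python3 go.py x y z tilt_deg yaw_deg rows : per-row tool deltas from the current pose (x y z of the GRASP point)
import sys
from h import *
def rows(p,tilt,yaw,n):
    o=status.get_obs(); R0=Ro.from_euler('xyz',o['tcp_rot']); g0=o['position']-R0.apply([0,0,19])
    R1=Ro.from_euler('xyz',[np.pi,-np.radians(tilt),np.radians(yaw)]); w=(R0.inv()*R1).as_rotvec()
    gs=[g0+(np.array(p)-g0)*k/n for k in range(n+1)]; Rs=[R0*Ro.from_rotvec(w*k/n) for k in range(n+1)]
    ps=[g+R.apply([0,0,19]) for g,R in zip(gs,Rs)]
    print("t",round(o['time_s'],2),"grasp",g0.round(1),"rot",np.degrees(o['tcp_rot']).round(1),"F",o['wrist_force'].round(1),"gap",round(o['finger_gap'],1),o['grasp_force'],"q",o['joint_positions'].round(2))
    last=None
    for k in range(n):
        d=np.r_[Rs[k].inv().apply(ps[k+1]-ps[k]),np.degrees((Rs[k].inv()*Rs[k+1]).as_rotvec())].round(1)
        if last is None or abs(d-last).max()>.15: print(k,d.tolist()); last=d
if __name__=="__main__":
    a=[float(v) for v in sys.argv[1:]]; rows(a[:3],a[3],a[4],int(a[5]))
E
python3 go.py 525 274 200 0 14.8 25
```

```text
t 0.1 grasp [ 180.3 -598.1  249.6] rot [-179.9    0.    16.8] F [-0.2  0.4 -0.1] gap 85.4 0.0 q [ 1.26  0.33 -0.06  1.46  0.02  1.35 -0.09]
0 [23.3, -29.4, 2.0, -0.0, 0.0, 0.1]
3 [23.1, -29.5, 2.0, -0.0, 0.0, 0.1]
8 [22.9, -29.7, 2.0, -0.0, 0.0, 0.1]
13 [22.7, -29.8, 2.0, -0.0, 0.0, 0.1]
17 [22.6, -30.0, 2.0, -0.0, 0.0, 0.1]
20 [22.4, -30.0, 2.0, -0.0, 0.0, 0.1]
24 [22.3, -30.2, 2.0, -0.0, 0.0, 0.1]
```

servo_tool --moves '[23,-29,0,0,0,0,23,-29,0,0,0,0,23,-29,0,0,0,0,23,-29,0,0,0,0,23,-29,0,0,0,0]' --jaw 50

```text
time_s: 0.52
position: [248.9, -424.5, 230.9]
tcp_rot: [-3.141, 0.0, 0.293]
wrist_force: [0.6, 0.7, 0.6]
finger_gap: 49.7
grasp_force: 0.0
```

servo_tool --moves '[23,-29,0,0,0,0,23,-29,0,0,0,0,23,-29,0,0,0,0,23,-29,0,0,0,0,23,-29,0,0,0,0]'

```text
time_s: 0.93
position: [317.0, -252.5, 231.1]
tcp_rot: [3.141, 0.0, 0.293]
wrist_force: [0.9, -1.1, 0.6]
finger_gap: 50.2
grasp_force: 0.0
```

servo_tool --moves '[23,-30,0,0,0,0,23,-30,0,0,0,0,23,-30,0,0,0,0,23,-30,0,0,0,0,23,-30,0,0,0,0]'

```text
time_s: 1.35
position: [383.8, -75.7, 231.2]
tcp_rot: [3.141, 0.0, 0.293]
wrist_force: [0.7, 0.5, -0.7]
finger_gap: 50.1
grasp_force: 0.0
```

servo_tool --moves '[23,-30,0,0,0,0,23,-30,0,0,0,0,23,-30,0,0,0,0,23,-30,0,0,0,0,23,-30,0,0,0,0]'

```text
time_s: 1.77
position: [450.7, 101.0, 231.5]
tcp_rot: [3.141, -0.001, 0.292]
wrist_force: [0.7, -0.5, -0.9]
finger_gap: 49.8
grasp_force: 0.0
```

servo_tool --moves '[22,-30,4,0,0,0,22,-30,4,0,0,0,22,-30,4,0,0,0,22,-30,4,0,0,0,22,-30,4,0,0,0]'

```text
time_s: 2.18
position: [513.1, 276.0, 210.3]
tcp_rot: [3.141, 0.001, 0.292]
wrist_force: [0.3, -0.6, 0.8]
finger_gap: 50.0
grasp_force: 0.0
```

```bash
python3 go.py 531.5 276 140 0 14.8 5
```

```text
t 2.18 grasp [513.1 276.  229.3] rot [1.80e+02 1.00e-01 1.67e+01] F [ 0.3 -0.6  0.8] gap 50.0 0.0 q [ 0.2   0.41 -0.98  1.57  0.35  1.35 -2.1 ]
0 [3.6, 1.0, 17.9, 0.0, 0.0, 0.4]
```

servo_tool --moves '[4,1,18,0,0,0.4,4,1,18,0,0,0.4,4,1,18,0,0,0.4,3,1,18,0,0,0.4,3,1,17,0,0,0.4]'

```text
time_s: 2.6
position: [531.1, 274.6, 120.8]
tcp_rot: [3.141, 0.001, 0.258]
wrist_force: [-0.3, -0.2, -0.2]
finger_gap: 49.7
grasp_force: 0.0
```

```bash
python3 go.py 531.5 276 87 0 14.8 5; python3 - <<'E'
from h import *
s=viewer.camera("side"); t=viewer.camera("top")
z=lambda im,x,y,w,h,f:cv2.resize(im[y:y+h,x:x+w],None,fx=f,fy=f,interpolation=cv2.INTER_CUBIC)
cv2.imwrite("pics/a2.png",np.hstack([z(s,230,170,100,120,4),z(t,240,200,100,120,4)]))
E
```

```text
t 2.6 grasp [531.1 274.7 139.8] rot [1.80e+02 1.00e-01 1.48e+01] F [-0.3 -0.2 -0.2] gap 49.7 0.0 q [ 0.15  0.52 -0.92  1.63  0.44  1.21 -2.17]
0 [0.2, -0.2, 10.6, 0.0, 0.0, -0.0]
```

View pics/a2.png

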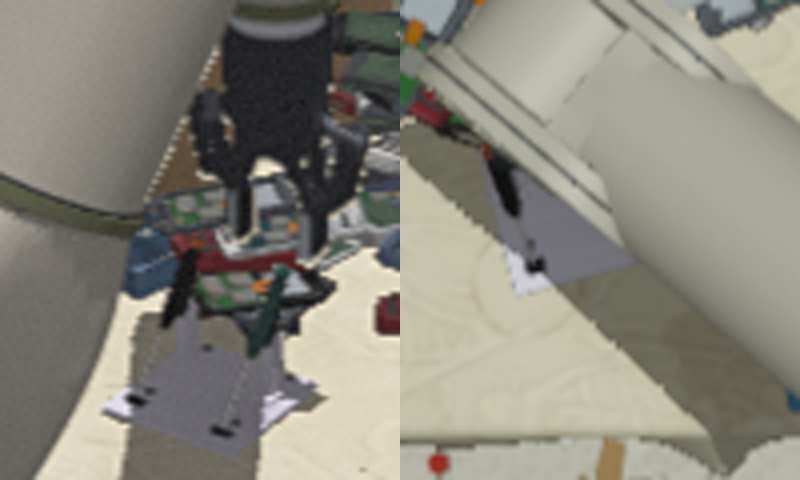

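The fingers in the side view, at about (240,225) and (312,240), straddle the teal cap at (280,270). I'll descend and grip.

servo_tool --moves '[0,0,11,0,0,0,0,0,11,0,0,0,0,0,11,0,0,0,0,0,10,0,0,0,0,0,10,0,0,0]'

```text
time_s: 3.12
position: [531.1, 274.7, 68.4]
tcp_rot: [3.141, -0.0, 0.258]
wrist_force: [-0.7, 0.6, 0.1]
finger_gap: 49.6
grasp_force: 0.0
```

servo_tool --moves '[0,0,0,0,0,0,0,0,0,0,0,0,0,0,0,0,0,0,0,0,0,0,0,0,0,0,0,0,0,0]' --jaw 0 --grip_force 50

```text
time_s: 3.53
position: [530.2, 277.5, 70.3]
tcp_rot: [-3.138, -0.001, 0.26]
wrist_force: [-3.4, 6.5, 0.1]
finger_gap: 11.4
grasp_force: 49.7
```

```bash
python3 go.py 531.5 276 150 0 14.8 5
```

```text
t 3.53 grasp [530.2 277.5  89.3] rot [-179.8   -0.    14.9] F [-3.4  6.5  0.1] gap 11.4 49.68642672523856 q [ 0.13  0.58 -0.89  1.67  0.49  1.12 -2.21]
0 [0.2, 0.3, -12.1, -0.0, -0.0, 0.0]
```

servo_tool --moves '[0,-2.5,0,0,0,0,0,0,-5,0,0,0,0,0,-10,0,0,0,0,0,-20,0,0,0,0,0,-20,0,0,0]'

```text
time_s: 3.95
position: [530.8, 276.7, 125.6]
tcp_rot: [3.141, 0.0, 0.258]
wrist_force: [1.0, 0.1, -0.0]
finger_gap: 11.7
grasp_force: 48.7
```

```bash
python3 go.py 531.5 276 200 40 14.8 10;python3 - <<'E'
from h import *
s=viewer.camera("side")
cv2.imwrite("pics/a3.png",cv2.resize(s[160:300,230:350],None,fx=4,fy=4,interpolation=cv2.INTER_CUBIC))
E
```

```text
t 3.95 grasp [530.8 276.7 144.6] rot [180.    0.   14.8] F [ 1.   0.1 -0. ] gap 11.7 48.71034499257803 q [ 0.15  0.52 -0.92  1.62  0.44  1.22 -2.17]
0 [1.4, 0.1, -5.6, 0.0, 4.0, -0.0]
1 [1.8, 0.1, -5.6, 0.0, 4.0, -0.0]
2 [2.1, 0.1, -5.5, 0.0, 4.0, -0.0]
3 [2.5, 0.1, -5.5, 0.0, 4.0, -0.0]
4 [2.9, 0.1, -5.4, 0.0, 4.0, -0.0]
5 [3.3, 0.1, -5.2, 0.0, 4.0, -0.0]
6 [3.6, 0.1, -5.1, 0.0, 4.0, -0.0]
7 [4.0, 0.1, -4.9, 0.0, 4.0, -0.0]
8 [4.3, 0.1, -4.7, 0.0, 4.0, -0.0]
9 [4.6, 0.1, -4.5, 0.0, 4.0, -0.0]
```

View pics/a3.png

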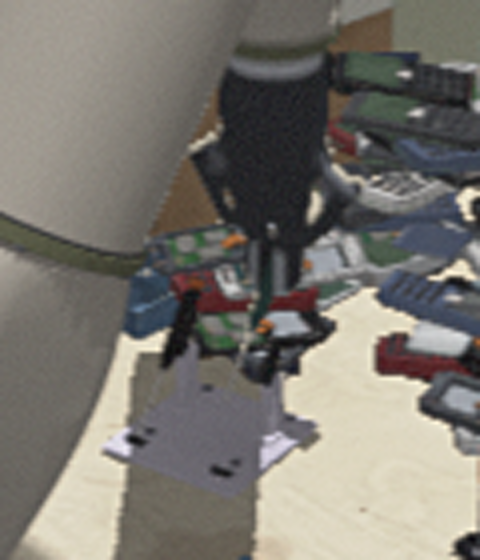

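The handle is held between the fingers, with the blade hanging at (243,350), clear of the saddle. I'll tilt it upright while rising.

servo_tool --moves '[1.5,0,-6,0,4,0,1.8,0,-6,0,4,0,2,0,-6,0,4,0,2.5,0,-6,0,4,0,3,0,-6,0,4,0]'

```text
time_s: 4.42
position: [537.5, 278.7, 157.2]
tcp_rot: [3.141, -0.354, 0.258]
wrist_force: [-0.5, 0.4, -0.0]
finger_gap: 11.8
grasp_force: 48.8
```

servo_tool --moves '[3,0,-6,0,4,0,3.5,0,-6,0,4,0,4,0,-6,0,4,0,4,0,-6,0,4,0,4.5,0,-6,0,4,0]'

```text
time_s: 4.83
position: [539.7, 279.5, 192.8]
tcp_rot: [3.14, -0.703, 0.259]
wrist_force: [0.9, -0.7, -0.0]
finger_gap: 11.9
grasp_force: 48.8
```

```bash
python3 go.py 542 -2 215 40 14.8 10
```

```text
t 4.83 grasp [527.8 276.4 207.3] rot [179.9 -40.3  14.8] F [ 0.9 -0.7 -0. ] gap 11.9 48.75946830958128 q [ 0.31 -0.03 -0.99  2.13  0.6   0.44 -2.47]
0 [-3.9, 27.3, -4.3, 0.0, -0.0, 0.0]
```

servo_tool --moves '[-4,27,-4,0,0,0,-4,27,-4,0,0,0,-4,27,-4,0,0,0,-4,27,-4,0,0,0,-4,27,-4,0,0,0]'

```text
time_s: 5.25
position: [546.9, 140.5, 195.3]
tcp_rot: [3.14, -0.701, 0.259]
wrist_force: [-0.2, -0.5, -1.1]
finger_gap: 11.9
grasp_force: 48.9
```

servo_tool --moves '[-4,27,-4,0,0,0,-4,27,-4,0,0,0,-4,27,-4,0,0,0,-4,27,-4,0,0,0,-4,27,-4,0,0,0]'

```text
time_s: 5.67
position: [554.0, 3.1, 197.6]
tcp_rot: [3.141, -0.701, 0.259]
wrist_force: [0.7, 0.3, -0.6]
finger_gap: 11.9
grasp_force: 48.9
```

```bash
python3 go.py 542 -2 202 40 14.8 5;python3 - <<'E'
from h import *
s=viewer.camera("side");t=viewer.camera("top")
z=lambda im,x,y,w,h,f:cv2.resize(im[y:y+h,x:x+w],None,fx=f,fy=f,interpolation=cv2.INTER_CUBIC)
cv2.imwrite("pics/a4.png",np.hstack([z(s,330,200,80,110,5),z(t,340,180,80,110,5)]))
E
```

```text
t 5.67 grasp [ 5.422e+02 -1.000e-01  2.122e+02] rot [179.9 -40.1  14.9] F [ 0.7  0.3 -0.6] gap 11.9 48.9112202078104 q [ 0.07 -0.19 -0.05  2.27 -0.48  0.42 -0.91]
0 [-1.4, 0.4, 1.5, 0.0, -0.0, 0.0]
```

View pics/a4.png

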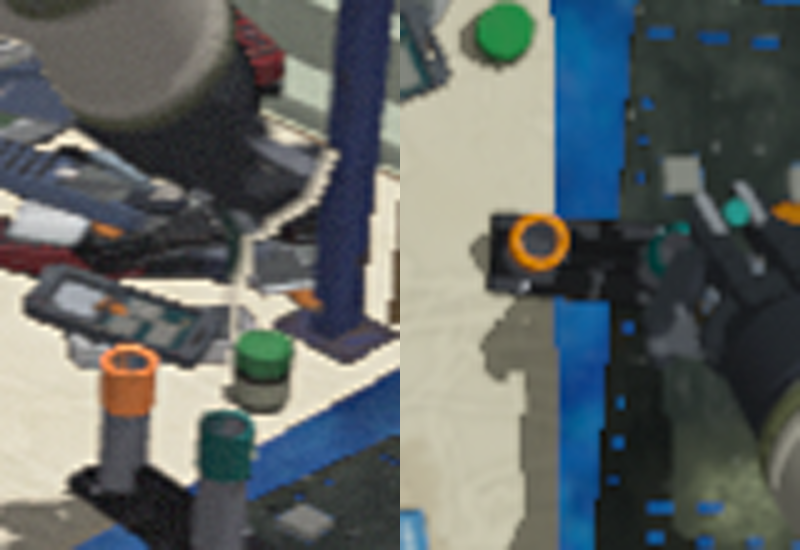

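```bash
python3 - <<'E'
from h import *
o=status.get_obs();g=o['position']-Ro.from_euler('xyz',o['tcp_rot']).apply([0,0,19]);print(g)
f=lambda p:((proj("side",p)-[330,200]+.5)*5-.5).round(0)
for d in (99,80,60,47): print(d,f(g-[0,0,d]))
ft=lambda p:((proj("top",p)-[340,180]+.5)*5-.5+[400,0]).round(0)
print("cap",ft(g+[0,0,22]),"mouths",[(f(p),ft(p)) for p in([542,-2,83],[548,72.5,83])])
s=cv2.imread("pics/a4.png")[200:480,170:310]
cv2.imwrite("pics/a4z.png",cv2.resize(s,None,fx=2.1,fy=2.1))
E
```

```text
[542.55590954  -3.0478162  212.14417471]
99 [233. 381.]
80 [235. 348.]
60 [238. 314.]
47 [239. 291.]
cap [728. 216.] mouths [(array([226., 430.]), array([677., 251.])), (array([128., 366.]), array([538., 241.]))]
```

View pics/a4z.png

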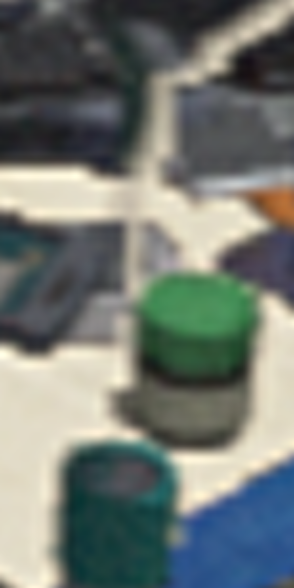

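The handle/blade junction shows about 5 mm higher and 2 mm left of the prediction. That fits a tip that sat at z≈16, on a stop 10 mm above the plate. The axis is therefore about 3 mm behind the grasp point and the tip 95 mm below it, so I'll aim at (545,-1).

```bash
python3 go.py 545 -1 205 40 14.8 1; python3 - <<'E'
from h import *
R=Ro.from_euler('xyz',[np.pi,-np.radians(40.1),np.radians(14.9)])
print(R.inv().apply([0,0,-10]))
E
```

```text
t 5.77 grasp [542.6  -3.  212.1] rot [180.  -40.2  14.5] F [0.1 0.4 0.9] gap 11.8 48.93948420882225 q [ 0.07 -0.19 -0.04  2.27 -0.47  0.42 -0.92]
0 [-2.5, -1.4, 7.3, 0.2, -0.2, -0.2]
[-6.44123630e+00 -9.71445147e-16  7.64921401e+00]
```

servo_tool --moves '[-2.5,-1.4,7,0,0,0,-6.4,0,7.6,0,0,0,-6.4,0,7.6,0,0,0,-6.4,0,7.6,0,0,0,0,0,0,0,0,0]'

```text
time_s: 6.18
position: [554.7, 7.8, 157.1]
tcp_rot: [-3.141, -0.695, 0.26]
wrist_force: [0.3, 0.6, -0.4]
finger_gap: 11.3
grasp_force: 49.0
```

```bash
python3 go.py 545 -1 145 40 14.8 3
```

```text
t 6.18 grasp [543.    4.7 171.7] rot [-180.   -39.8   14.9] F [ 0.3  0.6 -0.4] gap 11.3 48.97528935223818 q [ 0.03 -0.13 -0.02  2.31 -0.57  0.33 -0.82]
0 [-5.5, 2.0, 6.9, -0.0, 0.1, 0.0]
```

servo_tool --moves '[-0.5,3,-0.5,0,0,0,-0.5,3,-0.5,0,0,0,0,0,0,0,0,0,0,0,0,0,0,0,0,0,0,0,0,0]'

```text
time_s: 6.6
position: [556.2, -0.0, 159.9]
tcp_rot: [3.141, -0.699, 0.258]
wrist_force: [-0.1, -0.3, -0.2]
finger_gap: 11.8
grasp_force: 49.0
```

```bash
python3 go.py 545 -1 145 40 14.8 3;python3 - <<'E'
from h import *
s=viewer.camera("side");t=viewer.camera("top")
z=lambda im,x,y,w,h,f:cv2.resize(im[y:y+h,x:x+w],None,fx=f,fy=f,interpolation=cv2.INTER_CUBIC)
cv2.imwrite("pics/a5.png",np.hstack([z(s,345,230,50,80,7),z(t,345,190,60,80,7)]))
E
```

```text
t 6.6 grasp [544.4  -3.1 174.5] rot [180.  -40.   14.8] F [-0.1 -0.3 -0.2] gap 11.8 48.95216569304466 q [ 0.03 -0.13  0.    2.31 -0.59  0.34 -0.79]
0 [-6.0, -0.6, 7.8, 0.0, -0.0, -0.0]
```

View pics/a5.png

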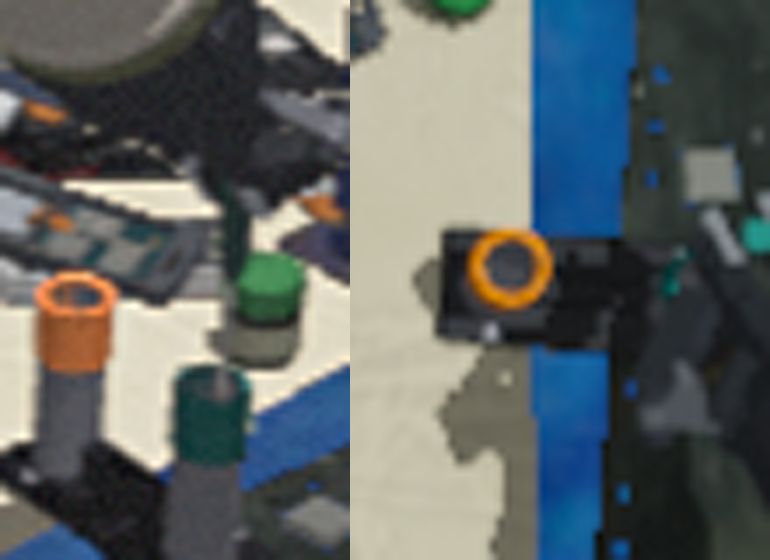

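```bash
python3 - <<'E'
from h import *
f=lambda p:((proj("side",p)-[345,230]+.5)*7-.5).round(0)
ft=lambda p:((proj("top",p)-[345,190]+.5)*7-.5+[350,0]).round(0)
g=np.array([544.4,-3.1,174.5]); a=g-[3.1,.8,0]
for n,q in(("g",g),("a",a)):
  print(n,"junc",f(q-[0,0,43]),"rim",f([*q[:2],83]),"cap",ft(q+[0,0,26]))
for m in([542,-2,83],[548,72.5,83]): print("mouth",f(m),ft(m))
R=cv2.Rodrigues(C["side"][0])[0]; print(R[0])
E
```

```text
g junc [228. 278.] rim [219. 392.] cap [758. 239.]
a junc [223. 282.] rim [215. 396.] cap [760. 248.]
mouth [212. 393.] [703. 282.]
mouth [ 75. 303.] [508. 267.]
[ 0.73509435 -0.67784011  0.01300285]
```

The blade is inside the teal mouth, at (224,380) against a centre of (212,383). I'll shift about 3 mm image-left and continue down.

```bash
python3 go.py 542 -0.8 145 40 14.8 3
```

```text
t 6.7 grasp [544.3  -3.1 174.2] rot [180.  -40.   14.8] F [ 1.3 -0.6 -1.3] gap 11.7 48.95416863262653 q [ 0.03 -0.13  0.    2.31 -0.59  0.34 -0.79]
0 [-6.7, -0.9, 7.1, 0.0, -0.0, -0.0]
```

servo_tool --moves '[-2,-2.6,-0.9,0,0,0,-6.4,0,7.6,0,0,0,-6.4,0,7.6,0,0,0,-6.4,0,7.6,0,0,0,0,0,0,0,0,0]'

```text
time_s: 7.12
position: [551.9, 2.3, 126.9]
tcp_rot: [-3.141, -0.695, 0.258]
wrist_force: [0.1, -0.5, -0.6]
finger_gap: 11.7
grasp_force: 49.0
```

```bash
python3 go.py 542 -0.8 125 40 14.8 3
```

```text
t 7.12 grasp [540.2  -0.8 141.5] rot [-179.9  -39.8   14.8] F [ 0.1 -0.5 -0.6] gap 11.7 48.97577002644539 q [-0.02 -0.08  0.05  2.35 -0.74  0.26 -0.63]
0 [-3.1, 0.1, 4.6, -0.0, 0.1, -0.0]
```

servo_tool --moves '[-2,0,5,0,0,0,-3.2,0,4.6,0,0,0,-3.2,0,4.4,0,0,0,-2,0,2.4,0,0,0,0,0,0,0,0,0]'

```text
time_s: 7.53
position: [555.4, 2.9, 109.5]
tcp_rot: [-3.141, -0.698, 0.258]
wrist_force: [0.2, -0.2, -0.1]
finger_gap: 11.8
grasp_force: 49.0
```

```bash
python3 go.py 542 -0.8 110 40 14.8 3
```

```text
t 7.53 grasp [ 5.436e+02 -2.000e-01  1.240e+02] rot [-180.   -40.    14.8] F [ 0.2 -0.2 -0.1] gap 11.8 48.9749538525939 q [-0.06 -0.04  0.08  2.36 -0.89  0.23 -0.47]
0 [-3.5, 0.1, 3.2, -0.0, 0.0, -0.0]
```

servo_tool --moves '[-3.4,0,3,0,0,0,-3.4,0,3.4,0,0,0,-2,0,2.4,0,0,0,0,0,0,0,0,0,0,0,0,0,0,0]'

```text
time_s: 7.95
position: [554.8, 2.5, 97.8]
tcp_rot: [-3.142, -0.699, 0.258]
wrist_force: [-0.7, 0.1, -0.7]
finger_gap: 11.7
grasp_force: 49.2
```

```bash
python3 go.py 542 -0.8 104 40 14.8 3
```

```text
t 7.95 grasp [543.   -0.6 112.4] rot [-180.   -40.    14.8] F [-0.7  0.1 -0.7] gap 11.7 49.16207369416952 q [-0.07 -0.01  0.09  2.37 -1.03  0.21 -0.33]
0 [-2.1, -0.0, 1.9, 0.0, -0.0, -0.0]
```

servo_tool --moves '[-1.3,0,1.5,0,0,0,-1.3,0,1.5,0,0,0,-1,0,1.1,0,0,0,0,0,0,0,0,0,0,0,0,0,0,0]'

```text
time_s: 8.37
position: [556.9, 2.5, 95.5]
tcp_rot: [3.141, -0.704, 0.258]
wrist_force: [-8.9, 0.1, 19.2]
finger_gap: 11.9
grasp_force: 51.1
```

Contact at a grasp height of about 110 means the tip is on the bottom. I'll back off slightly, release and retreat.

servo_tool --moves '[1,0,-1.2,0,0,0,0,0,0,0,0,0,0,0,0,0,0,0,0,0,0,0,0,0,0,0,0,0,0,0]' --jaw 45

```text
time_s: 8.78
position: [554.3, 2.3, 93.2]
tcp_rot: [-3.142, -0.698, 0.258]
wrist_force: [0.5, -0.1, -0.1]
finger_gap: 44.8
grasp_force: 0.0
```

servo_tool --moves '[0,0,-10,0,0,0,0,0,-20,0,0,0,0,0,-25,0,0,0,0,0,-25,0,0,0,0,0,-25,0,0,0]'

```text
time_s: 9.2
position: [488.1, -14.9, 173.9]
tcp_rot: [3.141, -0.696, 0.259]
wrist_force: [-0.3, -0.9, 0.3]
finger_gap: 45.0
grasp_force: 0.0
```

```bash
python3 go.py 480 180 200 0 14.8 10;python3 - <<'E'
from h import *
s=viewer.camera("side");t=viewer.camera("top")
z=lambda im,x,y,w,h,f:cv2.resize(im[y:y+h,x:x+w],None,fx=f,fy=f,interpolation=cv2.INTER_CUBIC)
cv2.imwrite("pics/a6.png",np.hstack([z(s,345,230,50,80,7),z(t,345,190,60,80,7)]))
E
```

```text
t 9.2 grasp [476.3 -18.  188.5] rot [179.9 -39.9  14.8] F [-0.3 -0.9  0.3] gap 45.0 0.0 q [ 0.22 -0.32 -0.11  2.42 -0.63  0.45 -0.72]
0 [3.6, -19.1, 2.5, 0.0, -4.0, 0.0]
1 [3.7, -19.1, 2.2, 0.0, -4.0, 0.0]
2 [3.9, -19.1, 1.8, 0.0, -4.0, 0.0]
3 [4.0, -19.1, 1.5, 0.0, -4.0, 0.0]
4 [4.1, -19.1, 1.1, 0.0, -4.0, 0.0]
5 [4.2, -19.1, 0.7, 0.0, -4.0, 0.0]
6 [4.2, -19.1, 0.3, 0.0, -4.0, 0.0]
7 [4.2, -19.1, -0.1, 0.0, -4.0, 0.0]
8 [4.2, -19.1, -0.4, 0.0, -4.0, 0.0]
9 [4.2, -19.1, -0.8, 0.0, -4.0, 0.0]
```

View pics/a6.png

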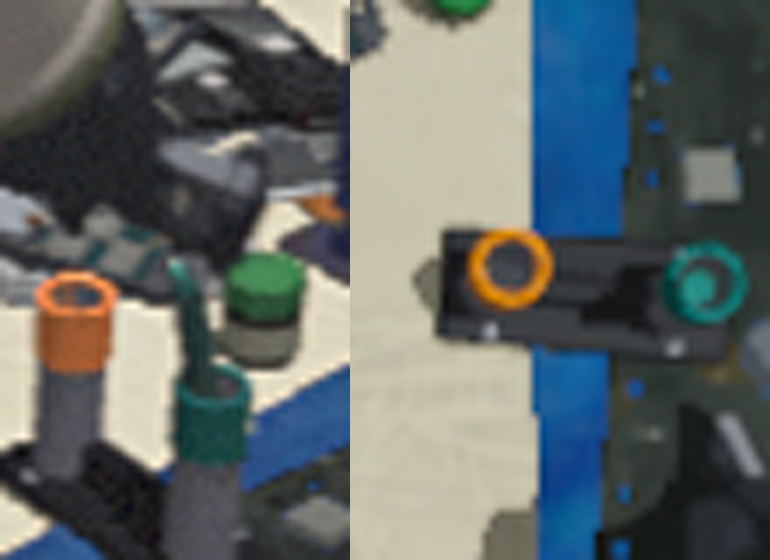

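Side view: the teal driver stands in the teal tube, leaning slightly, with its cap at (180,265). Top view: its cap is inside the teal ring at (695,285). My 10 pictures are used up, so the black one goes by numbers. By the 74 mm rest spacing its grasp is at (511.3,349).

servo_tool --moves '[3.6,-19,2.4,0,-4,0,3.7,-19,2.2,0,-4,0,3.9,-19,1.8,0,-4,0,4,-19,1.5,0,-4,0,4.1,-19,1.1,0,-4,0]'

```text
time_s: 9.72
position: [485.7, 82.7, 176.5]
tcp_rot: [3.141, -0.35, 0.258]
wrist_force: [-0.0, 0.1, 0.1]
finger_gap: 44.8
grasp_force: 0.0
```

servo_tool --moves '[4.2,-19,0.7,0,-4,0,4.2,-19,0.3,0,-4,0,4.2,-19,0,0,-4,0,4.2,-19,-0.4,0,-4,0,4.2,-19,-0.8,0,-4,0]'

```text
time_s: 10.13
position: [481.4, 180.0, 180.6]
tcp_rot: [-3.141, 0.0, 0.258]
wrist_force: [-0.7, 0.4, 0.4]
finger_gap: 44.8
grasp_force: 0.0
```

```bash
python3 go.py 511.3 349 160 0 14.8 5
```

```text
t 10.13 grasp [481.4 180.  199.6] rot [-180.     0.    14.8] F [-0.7  0.4  0.4] gap 44.8 0.0 q [ 0.23  0.2  -0.75  1.79  0.14  1.21 -1.87]
0 [14.4, -31.1, 7.9, -0.0, 0.0, 0.0]
```

servo_tool --moves '[14,-31,8,0,0,0,14,-31,8,0,0,0,14,-31,8,0,0,0,14,-31,8,0,0,0,14,-31,8,0,0,0]'

```text
time_s: 10.55
position: [509.2, 348.8, 139.3]
tcp_rot: [-3.141, -0.001, 0.259]
wrist_force: [0.9, 0.7, -0.4]
finger_gap: 44.7
grasp_force: 0.0
```

```bash
python3 go.py 511.3 349 87 0 14.8 5
```

```text
t 10.55 grasp [509.1 348.8 158.3] rot [-1.80e+02 -1.00e-01  1.48e+01] F [ 0.9  0.7 -0.4] gap 44.7 0.0 q [-0.1   0.48 -0.75  1.57  0.34  1.23 -2.22]
0 [0.4, 0.1, 14.3, -0.0, -0.0, 0.0]
```

servo_tool --moves '[0.5,0,14,0,0,0,0.5,0,14,0,0,0,0.4,0,14,0,0,0,0.4,0,14,0,0,0,0.4,0,14,0,0,0]'

```text
time_s: 10.97
position: [512.2, 345.7, 69.7]
tcp_rot: [3.141, -0.003, 0.257]
wrist_force: [0.7, 0.4, -0.6]
finger_gap: 45.3
grasp_force: 0.0
```

servo_tool --moves '[0,0,0,0,0,0,0,0,0,0,0,0,0,0,0,0,0,0,0,0,0,0,0,0,0,0,0,0,0,0]' --jaw 0

```text
time_s: 11.38
position: [511.1, 349.0, 72.5]
tcp_rot: [-3.139, -0.004, 0.26]
wrist_force: [-1.6, 4.6, -3.7]
finger_gap: 11.8
grasp_force: 49.4
```

```bash
python3 go.py 511.3 349 150 0 14.8 5
```

```text
t 11.38 grasp [511.  348.9  91.5] rot [-179.8   -0.2   14.9] F [-1.6  4.6 -3.7] gap 11.8 49.36259401962161 q [-0.12  0.55 -0.72  1.62  0.4   1.11 -2.26]
0 [0.1, -0.0, -11.7, -0.0, -0.0, 0.0]
```

servo_tool --moves '[0,-2.5,0,0,0,0,0,0,-5,0,0,0,0,0,-15,0,0,0,0,0,-30,0,0,0,0,0,-35,0,0,0]'

```text
time_s: 11.8
position: [510.6, 348.6, 157.6]
tcp_rot: [3.141, -0.001, 0.258]
wrist_force: [1.1, 0.8, 0.1]
finger_gap: 11.7
grasp_force: 48.7
```

```bash
python3 go.py 520 180 215 0 14.8 5; python3 go.py 545 73 220 40 14.8 10
```

```text
t 11.8 grasp [510.6 348.6 176.6] rot [ 1.80e+02 -1.00e-01  1.48e+01] F [1.1 0.8 0.1] gap 11.7 48.726331517100334 q [-0.1   0.47 -0.76  1.54  0.33  1.26 -2.22]
0 [-6.8, 33.1, -7.7, 0.0, -0.0, -0.0]
t 11.8 grasp [510.6 348.6 176.6] rot [ 1.80e+02 -1.00e-01  1.48e+01] F [1.1 0.8 0.1] gap 11.7 48.726331517100334 q [-0.1   0.47 -0.76  1.54  0.33  1.26 -2.22]
0 [-2.4, 27.5, -4.4, 0.0, 4.0, -0.0]
1 [-2.1, 27.5, -4.6, 0.0, 4.0, -0.0]
2 [-1.7, 27.5, -4.8, 0.0, 4.0, -0.0]
3 [-1.4, 27.5, -5.0, 0.0, 4.0, -0.0]
4 [-1.0, 27.5, -5.2, 0.0, 4.0, -0.0]
5 [-0.7, 27.5, -5.4, 0.0, 4.0, -0.0]
6 [-0.3, 27.5, -5.5, 0.0, 4.0, -0.0]
7 [0.1, 27.5, -5.6, 0.0, 4.0, -0.0]
8 [0.5, 27.5, -5.7, 0.0, 4.0, -0.0]
9 [0.9, 27.5, -5.7, 0.0, 4.0, -0.0]
```

servo_tool --moves '[-7,33,-8,0,0,0,-7,33,-8,0,0,0,-7,33,-8,0,0,0,-7,33,-8,0,0,0,-7,33,-8,0,0,0]'

```text
time_s: 12.22
position: [519.4, 179.4, 198.6]
tcp_rot: [3.141, -0.005, 0.258]
wrist_force: [0.9, -0.0, -0.8]
finger_gap: 11.5
grasp_force: 48.8
```

```bash
python3 go.py 548 73 220 40 14.8 10
```

```text
t 12.22 grasp [519.3 179.3 217.6] rot [180.   -0.3  14.8] F [ 0.9 -0.  -0.8] gap 11.5 48.80039619281888 q [ 0.23  0.27 -0.75  1.68  0.19  1.27 -1.87]
0 [1.4, 11.0, -0.3, 0.0, 4.0, -0.0]
```

servo_tool --moves '[1.4,11,-0.3,0,4,0,1.4,11,-0.3,0,4,0,1.4,11,-0.3,0,4,0,1.4,11,-0.3,0,4,0,1.4,11,-0.3,0,4,0]'

```text
time_s: 12.63
position: [540.4, 128.9, 201.0]
tcp_rot: [3.139, -0.358, 0.259]
wrist_force: [-1.0, 1.2, 0.1]
finger_gap: 11.7
grasp_force: 48.7
```

servo_tool --moves '[1.4,11,-0.3,0,4,0,1.4,11,-0.3,0,4,0,1.4,11,-0.3,0,4,0,1.4,11,-0.3,0,4,0,1.4,11,-0.3,0,4,0]'

```text
time_s: 13.05
position: [559.7, 76.7, 206.0]
tcp_rot: [3.138, -0.708, 0.26]
wrist_force: [0.7, 0.7, -0.3]
finger_gap: 11.2
grasp_force: 48.7
```

servo_tool --moves '[0,0,0,0,0,0,0,0,0,0,0,0,0,0,0,0,0,0,0,0,0,0,0,0,0,0,0,0,0,0]'

```text
time_s: 13.47
position: [559.5, 78.7, 204.2]
tcp_rot: [-3.142, -0.702, 0.26]
wrist_force: [0.4, 0.1, -0.2]
finger_gap: 11.6
grasp_force: 48.8
```

```bash
python3 go.py 548 73 202 40 14.8 2
```

```text
t 13.47 grasp [547.6  75.5 218.7] rot [-180.   -40.2   14.9] F [ 0.4  0.1 -0.2] gap 11.6 48.82930716499686 q [ 0.39 -0.19 -0.53  2.24 -0.42  0.4  -1.14]
0 [-5.5, 1.3, 6.3, -0.0, -0.1, 0.0]
```

servo_tool --moves '[-5.2,1.2,6.5,0,0,0,-5.4,1,6.5,0,0,0,0,0,0,0,0,0,0,0,0,0,0,0,0,0,0,0,0,0]'

```text
time_s: 13.88
position: [559.7, 75.7, 186.3]
tcp_rot: [-3.141, -0.701, 0.258]
wrist_force: [0.9, 0.2, 0.4]
finger_gap: 11.9
grasp_force: 48.8
```

```bash
python3 go.py 547 73 172 40 14.8 3; python3 - <<'E'
from h import *
o=status.get_obs();R=Ro.from_euler('xyz',o['tcp_rot']);g=o['position']-R.apply([0,0,19])
s=viewer.camera("side");b=cv2.imread("pics/side0.png")
for d in (52,60,68,76,84):
    p=proj("side",g-[0,0,d]);u,v=p.round().astype(int)
    D=np.abs(s[v,u-8:u+9].astype(int)-b[v,u-8:u+9]).sum(1); print(d,p.round(1),u-8,D.tolist())
print(proj("side",[547,72,83]))
E
```

```text
t 13.88 grasp [547.9  72.6 200.8] rot [-180.   -40.1   14.8] F [0.9 0.2 0.4] gap 11.9 48.83547166362405 q [ 0.39 -0.16 -0.53  2.26 -0.42  0.35 -1.13]
0 [-6.4, -0.2, 7.2, -0.0, -0.0, -0.0]
52 [356.4 251.1] 348 [5, 22, 18, 10, 5, 11, 8, 19, 94, 289, 172, 13, 7, 9, 6, 30, 6]
60 [356.2 253.8] 348 [23, 17, 9, 29, 20, 8, 9, 15, 178, 292, 220, 22, 7, 13, 12, 25, 15]
68 [356.1 256.4] 348 [10, 6, 7, 21, 9, 6, 34, 29, 96, 179, 58, 40, 25, 36, 25, 35, 34]
76 [355.9 259.1] 348 [25, 27, 27, 19, 13, 7, 7, 5, 65, 52, 22, 1, 23, 8, 19, 33, 31]
84 [355.8 261.8] 348 [18, 21, 7, 7, 18, 23, 22, 19, 11, 3, 31, 32, 16, 16, 12, 9, 10]
[355.08579253 273.08129446]
```

The blade appears about 0.9 px (2 mm) right of the orange mouth in the side view. I'll correct to (546.5,74) and descend.

servo_tool --moves '[-0.6,-1.6,-1,0,0,0,-6.4,0,7.4,0,0,0,-6.4,0,7.6,0,0,0,-6.4,0,7.6,0,0,0,0,0,0,0,0,0]'

```text
time_s: 14.35
position: [557.2, 77.0, 155.6]
tcp_rot: [-3.14, -0.699, 0.258]
wrist_force: [-0.1, 0.2, -0.7]
finger_gap: 11.3
grasp_force: 48.8
```

```bash
python3 go.py 546.5 74 145 40 14.8 3
```

```text
t 14.35 grasp [545.4  73.8 170.1] rot [-179.9  -40.    14.8] F [-0.1  0.2 -0.7] gap 11.3 48.848104141652584 q [ 0.38 -0.11 -0.54  2.29 -0.43  0.27 -1.12]
0 [-5.1, 0.1, 6.7, -0.0, -0.0, -0.0]
```

servo_tool --moves '[-5.2,0,6.7,0,0,0,-5.2,0,6.7,0,0,0,-5.2,0,6.7,0,0,0,0,0,0,0,0,0,0,0,0,0,0,0]'

```text
time_s: 14.77
position: [558.9, 77.3, 131.2]
tcp_rot: [-3.14, -0.7, 0.258]
wrist_force: [0.2, 0.2, 0.1]
finger_gap: 11.7
grasp_force: 48.8
```

```bash
python3 go.py 546.5 74 127 38 14.8 3; python3 - <<'E'
from h import *
o=status.get_obs();R=Ro.from_euler('xyz',o['tcp_rot']);g=o['position']-R.apply([0,0,19])
s=viewer.camera("side");b=cv2.imread("pics/side0.png")
for z in (102,98,94,90,88):
    p=proj("side",[*g[:2],z]);u,v=p.round().astype(int)
    D=np.abs(s[v,u-8:u+9].astype(int)-b[v,u-8:u+9]).sum(1); print(z,p.round(1),u-8,D.tolist())
E
```

```text
t 14.77 grasp [547.1  74.2 145.7] rot [-179.9  -40.1   14.8] F [0.2 0.2 0.1] gap 11.7 48.83947474882007 q [ 0.37 -0.06 -0.54  2.31 -0.42  0.19 -1.11]
0 [-4.4, 0.0, 4.6, -0.0, -0.7, -0.0]
102 [354.8 266.5] 347 [13, 7, 5, 1, 5, 15, 24, 13, 51, 90, 110, 25, 22, 24, 24, 19, 25]
98 [354.8 267.8] 347 [16, 17, 15, 26, 12, 11, 26, 36, 65, 47, 17, 23, 25, 23, 19, 22, 13]
94 [354.7 269.2] 347 [16, 19, 36, 34, 17, 30, 133, 166, 170, 165, 140, 71, 44, 23, 17, 5, 8]
90 [354.6 270.5] 347 [27, 14, 37, 13, 127, 185, 97, 41, 65, 44, 57, 168, 181, 96, 11, 17, 10]
88 [354.6 271.1] 347 [27, 21, 32, 26, 3, 57, 7, 21, 69, 54, 8, 26, 82, 5, 31, 4, 12]
```

servo_tool --moves '[-4.4,0,4.6,0,-0.7,0,-4.4,0,4.6,0,-0.7,0,-4.4,0,4.6,0,-0.7,0,0,0,0,0,0,0,0,0,0,0,0,0]'

```text
time_s: 15.23
position: [558.1, 76.9, 113.2]
tcp_rot: [-3.141, -0.665, 0.258]
wrist_force: [0.7, -0.6, -0.7]
finger_gap: 11.6
grasp_force: 49.1
```

```bash
python3 go.py 546.5 74 115 36 14.8 3
```

```text
t 15.23 grasp [546.8  73.9 128.1] rot [-180.   -38.1   14.8] F [ 0.7 -0.6 -0.7] gap 11.6 49.10103069618344 q [ 0.4  -0.01 -0.58  2.3  -0.28  0.19 -1.24]
0 [-3.0, -0.1, 3.4, -0.0, -0.7, -0.0]
```

servo_tool --moves '[-3,0,3.4,0,-0.4,0,-3,0,3.4,0,-0.4,0,-3,0,3.4,0,-0.4,0,0,0,0,0,0,0,0,0,0,0,0,0]'

```text
time_s: 15.65
position: [557.2, 76.6, 99.7]
tcp_rot: [-3.141, -0.644, 0.258]
wrist_force: [1.0, -0.5, -0.8]
finger_gap: 11.6
grasp_force: 49.2
```

```bash
python3 go.py 546.5 74 110 37 14.8 3
```

```text
t 15.65 grasp [546.1  73.7 114.9] rot [-180.   -36.9   14.8] F [ 1.  -0.5 -0.8] gap 11.6 49.171345587819815 q [ 0.39  0.02 -0.58  2.3  -0.18  0.19 -1.33]
0 [-0.9, -0.1, 1.4, -0.0, 0.0, -0.0]
```

servo_tool --moves '[-1,0,1.4,0,0,0,-1,0,1.4,0,0,0,-0.8,0,1,0,0,0,0,0,0,0,0,0,0,0,0,0,0,0]'

```text
time_s: 16.07
position: [559.0, 76.9, 96.8]
tcp_rot: [3.14, -0.648, 0.259]
wrist_force: [-3.0, -0.4, 10.3]
finger_gap: 11.7
grasp_force: 50.1
```

Contact at a grasp height of about 112, as expected for the bottom. I'll release and retreat.

servo_tool --moves '[0.7,0,-0.8,0,0,0,0,0,0,0,0,0,0,0,0,0,0,0,0,0,0,0,0,0,0,0,0,0,0,0]' --jaw 45

```text
time_s: 16.48
position: [556.9, 76.6, 95.4]
tcp_rot: [-3.141, -0.643, 0.258]
wrist_force: [0.1, -0.5, 0.0]
finger_gap: 44.6
grasp_force: 0.0
```

servo_tool --moves '[0,0,-10,0,0,0,0,0,-20,0,0,0,0,0,-25,0,0,0,0,0,-25,0,0,0,0,0,-25,0,0,0]'

```text
time_s: 16.9
position: [495.3, 60.6, 180.2]
tcp_rot: [-3.14, -0.644, 0.258]
wrist_force: [0.5, -0.1, -0.2]
finger_gap: 44.9
grasp_force: 0.0
```

servo_tool --moves '[0,-25,-5,0,0,0,0,-25,-5,0,0,0,0,-25,-5,0,0,0,0,-25,-5,0,0,0,0,0,0,0,0,0]'

```text
time_s: 17.32
position: [458.2, 157.9, 196.8]
tcp_rot: [3.139, -0.645, 0.264]
wrist_force: [0.6, -0.5, 0.6]
finger_gap: 44.9
grasp_force: 0.0
```

```bash
python3 - <<'E'
from h import *
o=status.get_obs();print(o['time_s'],o['position'],o['wrist_force'])
T0,S0=cv2.imread("pics/top0.png"),cv2.imread("pics/side0.png")
t=viewer.camera("top");s=viewer.camera("side")
cv2.imwrite("pics/t9.png",t);cv2.imwrite("pics/s9.png",s)
def blob(im,lo,hi,box):
    x0,y0,x1,y1=box;m=cv2.inRange(cv2.cvtColor(im[y0:y1,x0:x1],cv2.COLOR_BGR2HSV),lo,hi)
    n,l,st,c=cv2.connectedComponentsWithStats(m)
    return [(st[i][:5]+[x0,y0,0,0,0]).tolist() for i in range(1,n) if st[i][4]>3]
for nm,lo,hi in(("orange",(5,150,120),(20,255,255)),("teal",(80,100,60),(95,255,255))):
    for n,im,i0,b in(("top",t,T0,(350,210,415,255)),("side",s,S0,(335,240,395,320))):
        print(nm,n,"before",blob(i0,lo,hi,b),"now",blob(im,lo,hi,b))
print("cap orange upright expected",proj("top",[548,72,133]),proj("side",[548,72,133]),"teal",proj("top",[542,-2,133]),proj("side",[542,-2,133]))
# bystanders: jar, tub, spool, box diffs in top view
for nm,(x,y,r) in dict(jar=(361,187,9),tub=(503,279,15),spool=(433,289,8),box=(341,291,13)).items():
    d=np.abs(t[y-r:y+r,x-r:x+r].astype(int)-T0[y-r:y+r,x-r:x+r]).sum(2);print(nm,d.mean().round(1),(d>120).sum())
E
```

```text
17.3167 [458.24614898 157.89804085 196.81668167] [ 0.58144684 -0.45664813  0.57923056]
orange top before [[362, 223, 12, 11, 66], [411, 222, 4, 5, 14]] now [[362, 223, 12, 11, 74], [411, 222, 4, 5, 14]]
orange side before [[349, 245, 5, 2, 7], [389, 258, 4, 3, 8], [351, 269, 10, 14, 101]] now [[349, 245, 5, 2, 7], [350, 257, 4, 3, 10], [389, 258, 4, 3, 8], [351, 269, 10, 14, 95]]
teal top before [[390, 224, 12, 12, 74]] now [[390, 224, 12, 12, 88]]
teal side before [[370, 283, 10, 13, 88]] now [[370, 268, 3, 5, 14], [371, 283, 9, 13, 81]]
cap orange upright expected [369.17669101 225.61774477] [356.27199106 256.45941188] teal [397.97082846 227.76128363] [376.14907564 268.87252949]
jar 3.0 0
tub 2.7 0
spool 3.0 0
box 313.0 652
```

```bash
python3 - <<'E'
import cv2
b=[]
for f in("s1_","x"):pass
for f in("side0","s9"):
    im=cv2.imread(f"pics/{f}.png")[290:325,268:308];m=cv2.inRange(cv2.cvtColor(im,cv2.COLOR_BGR2HSV),(95,120,50),(120,255,255));M=cv2.moments(m,True);print(f,M['m00'],M['m10']/max(M['m00'],1),M['m01']/max(M['m00'],1))
E
```

```text
side0 127.0 19.330708661417322 18.409448818897637
s9 120.0 19.375 18.641666666666666
```

The box hasn't moved, and neither have the other bystanders. Both caps are at the height of a seated driver, so I'm handing in.

```bash
python3 -c "
from bench import job_done
print(job_done())"
```

```text
the job is handed in; nothing more can be done
None
```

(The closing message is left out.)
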